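# Find the key that turns the chest lock

## Task

Only one of the three T-keys hanging in the rack fits and turns the lock in the lid of the white chest. Put that key fully home in the lock, blade along the slot, turn it clockwise until the lock has gone all the way round to its stop, and leave the key standing in the lock. The other two keys belong where they hang: put back any that you try.

Things in the scene. Friction and masses are not known exactly. Their poses are not given: they have to be found in the camera images.
- key1_grip (a point): Centre of the grip plate (34 wide x 12 thick x 36 mm tall) of a dark steel T-key 91 mm tall: round pin 10 mm across, 30 mm long, then a 48 mm shoulder disc, a stem, the plate. Point 73 mm above tip, 43 above disc's underside. y along plate width (and blade), x through its thickness, z up. Hangs by the disc on a rack's rails 74 mm above table, in any order 78 mm apart; lifts straight out.
- key2_grip (a point): Centre of the grip plate (46 wide x 12 thick x 36 mm tall) of a dark steel T-key 91 mm tall: flat blade 26 x 8 mm, 30 mm long, then a 48 mm shoulder disc, a stem, the plate. Point 73 mm above tip, 43 above disc's underside. y along plate width (and blade), x through its thickness, z up. Hangs by the disc on a rack's rails 74 mm above table, in any order 78 mm apart; lifts straight out.
- key3_grip (a point): Centre of the grip plate (58 wide x 12 thick x 36 mm tall) of a dark steel T-key 91 mm tall: flat blade 42 x 8 mm, 30 mm long, then a 48 mm shoulder disc, a stem, the plate. Point 73 mm above tip, 43 above disc's underside. y along plate width (and blade), x through its thickness, z up. Hangs by the disc on a rack's rails 74 mm above table, in any order 78 mm apart; lifts straight out.
- lock_mouth (a point): Centre of the keyhole, level with the top (114 mm above the table) of the fixed steel collar (84 mm outside, 37 mm hole) on the lid of a white chest 180 x 200 x 110 mm. 3 mm down in the hole is the brass barrel with a slot 32 long x 14 wide x 40 mm deep. Axes turn with the barrel: y along the slot, x across, z up. Key fully home: disc rests on the collar, grip point 43 mm above this point
- lock (a joint): Barrel angle in rad: starts at 0 (locked), grows clockwise seen from above to its stop at 1.0. Turns stiffly (about 0.1 N m) and stays where left. The right key has about 0.25 rad of play in the slot before the barrel follows, so a centred key must turn about 1.25 rad
Not all that is in view belongs to the job. Leave any blue look-alike of the part that bears key2_grip alone.

How it is judged (in metres and radians):
On the way, in this order (a step that is already met when the one before it is completed fails the run):
1. the right key is fully home in the lock, which is still locked (horizontal distance between key2_grip and lock_mouth below 0.012 m and z of key2_grip in the frame of lock_mouth below 0.054 m and angle between key2_grip's own z axis and vertical below 0.18 rad and value of joint lock below 0.3 rad), for 0.1 s.
2. the key has turned the lock clockwise to its stop (within 0.2 rad) (horizontal distance between key2_grip and lock_mouth below 0.012 m and z of key2_grip in the frame of lock_mouth below 0.054 m and angle between key2_grip's own z axis and vertical below 0.18 rad and value of joint lock above 0.8 rad), for 0.1 s.
At the end, for the whole second after the job is handed in: The 26 mm blade key rests in the lock: grip point within 12 mm of the lock axis, at most 54 mm above the mouth (43 mm is home), within 10 degrees of upright. Lock past 0.8 rad clockwise. The other keys' grip points within 30 mm of where they hung (all of step 2 and linear speed of key2 below 0.03 m/s and distance of each of key1_grip, key3_grip from where it was at the start of the episode below 0.03 m); the robot touches nothing.
It also fails if it takes over 64 s, if anything falls off the work surface, if the arm or the gripper's body presses on something with over 40 N, if the wrist force passes 120 N, or if a joint passes its speed limit or range.

## Robot

A 6-joint arm with a two-finger parallel gripper is mounted at the origin on the work surface. World frame = base frame: x ahead of the robot, y to its left, z up, the work surface at z = 0. Lengths are in mm, angles in rad, forces in N, time in s.
With the tool pointing down it reaches from about 350 to 875 mm from the base axis. Payload 4.2 kg.
Tool frame: the origin (TCP) lies at the very end of the fingers, on their centre line; the grasp point (between the pads) lies 19 mm behind it (arm.grip_point_offset is the distance from the TCP to the grasp point, in mm); z points along the fingers, y is the direction in which the jaws open and shut (so a half turn about z gives the same grasp; the last joint's range is limited). The gripper opens to 85 mm and grips with 20 to 120 N. Pads are 22 mm wide; open, the fingers measure 114 mm over their backs; the gripper's body (76 mm by 85 mm) begins 54 mm behind the grasp point. The pads swing forward as they close: fully open they stand 13 mm farther back than shut.
Start: joints at [-0.963, 0.385, 0.008, 0, -1.194, -0.259], TCP at [213.621, -587.337, 231.312] pointing down, gripper open.
Joint ranges: [-3.14, 3.14], [-1.21, 2.06], [-1.07, 1.41], [-3.16, 2.05], [-2.99, -0.16], [-3.1, 3.1]. Speed limits (rad/s): [2.79, 2.79, 3.14, 3.14, 3.14, 3.14].

## Interface

Orientations are given as a unit quaternion [x, y, z, w].
In Python, from bench import arm gives the robot as it stands.
- The arm moves only by the tool drive_tool, never from a script. Its argument "steps" is a list of rows, each a list of 5 numbers: the shift along the tool's x, y, z in m, then the turn about the tool's z in degrees, then the finger opening in m, from 0 to 0.0854. A call has 1 to 20 rows; each row shifts and turns the commanded pose from where the row before left it, along the tool's axes as they then stand; what a row does not reach is not made up. A row lasts 1/10 s, in which the tool goes at most 50 mm and 8.59 degrees, less where a joint would pass 70% of its speed; a pose out of reach is approached as far as the arm can. A call is refused whole if a number of a shift passes 0.05 or a number of a turn 8.59, either way. A call with a gripper value outside its range is refused whole. The fingers move at their own pace and stop on an object; the grip force is fixed at half the most. Time passes only in rows, so rows that do not move let the fingers close. It gives the time, the measured TCP pose, the force and the opening at its end, in the units of the state.
- arm.read_state(): the state, without advancing time (a new reading comes with each control period).
- arm.get_image(name): name is "scene" or "top" or "wrist"; returns (picture, depth): 400x640x3 uint8, blue, green, red; 400x640 float32, mm along the optical axis (not along the pixel's ray), 0 where there is no reading.
- arm.camera_params(name): a dict with "K" (3x3 intrinsics, pixels), "world_to_cam" (4x4, takes a point from world to camera coordinates); the wrist camera has in their place "mount" (4x4, takes a point from camera to tool coordinates, whose origin is the TCP and whose axes are the flange's). Camera axes: x right, y up, looking along -z (the intrinsics and any distortion apply to the point x, -y, -z); pixel columns grow to the right and rows downward; lengths in mm; the calibration is good to about 2 mm. A picture is of the moment at which its call begins: read the wrist's pose just before it. camera_params takes no time and is no camera call.
- arm.job_done(): hands the job in, once; it reports no verdict.
The state is a dict: "clock": time; "joints": joint angles; "joint_vel": joint speeds; "joint_efforts": joint torques, N m; "position": TCP position; "ee_rot": TCP orientation; "contact_force": force on the tool from outside, world axes, zero at the start; "wrist_torque": the same for the moment, N m; "gripper_width": finger opening in mm.
Only numpy, scipy, OpenCV 4.12 (cv2) and the standard library are available. Lean on these libraries where they do the work, as an engineer would, in place of code of your own. Each camera call takes 0.05 s, during which the arm holds its last target.

## Working session

There is one attempt and no reset: what is moved stays moved. The work goes in short steps, Python scripts to look and compute and a tool call to move; the robot and the scene stay as the last step left them, time stands still between calls to the robot, and variables do not carry over. Pictures are saved under pics/ and viewed, and the job is handed in when it is done.

Besides the shell and the picture viewer there is one more tool, called after ">>>" by a JSON object that holds its "api" and its "payload", one argument or row to a line. drive_tool: Moves the arm, as the interface text tells. Its arguments: {"type":"object","properties":{"steps":{"type":"array"}},"required":["steps"]}

```bash
mkdir -p pics; ls
python3 - <<'E'
from bench import arm
import cv2,numpy as np
np.set_printoptions(suppress=True,precision=3)
print(arm.read_state())
for n in("scene","top"):
    p=arm.camera_params(n);print(n,p)
    im,d=arm.get_image(n);np.savez(f"{n}0.npz",im=im,d=d);cv2.imwrite(f"pics/{n}0.png",im)
print(arm.camera_params("wrist"))
E
```

```text
pics
{'clock': 0.0, 'joints': array([-0.963,  0.386,  0.007, -0.001, -1.194, -0.259]), 'joint_vel': array([-0.001,  0.   , -0.001, -0.001,  0.002,  0.   ]), 'joint_efforts': array([  0.   , -39.229,  18.84 ,   4.186,  -0.005,   0.   ]), 'position': array([ 213.416, -586.8  ,  230.216]), 'ee_rot': array([-0.173,  0.985,  0.001, -0.   ]), 'contact_force': array([-0.009,  0.271, -0.29 ]), 'wrist_torque': array([-0.018,  0.036, -0.   ]), 'gripper_width': 84.94744355279212}
scene {'K': array([[447.718,   0.   , 317.135],
       [  0.   , 447.718, 195.799],
       [  0.   ,   0.   ,   1.   ]]), 'world_to_cam': array([[    0.526,     0.85 ,    -0.012,  -342.621],
       [   -0.671,     0.424,     0.609,   308.769],
       [    0.522,    -0.313,     0.793, -1172.744],
       [    0.   ,     0.   ,     0.   ,     1.   ]])}
top {'K': array([[426.7  ,   0.   , 320.619],
       [  0.   , 426.7  , 206.753],
       [  0.   ,   0.   ,   1.   ]]), 'world_to_cam': array([[   0.104,   -0.995,    0.003,    9.605],
       [   0.969,    0.102,    0.226, -577.375],
       [  -0.225,   -0.021,    0.974, -783.912],
       [   0.   ,    0.   ,    0.   ,    1.   ]])}
{'K': array([[321.53 ,   0.   , 321.899],
       [  0.   , 321.53 , 194.783],
       [  0.   ,   0.   ,   1.   ]]), 'mount': array([[   0.001,    0.948,    0.318,   82.257],
       [   1.   ,   -0.001,   -0.   ,   -0.582],
       [   0.   ,    0.318,   -0.948, -143.13 ],
       [   0.   ,    0.   ,    0.   ,    1.   ]])}
```

View pics/scene0.png

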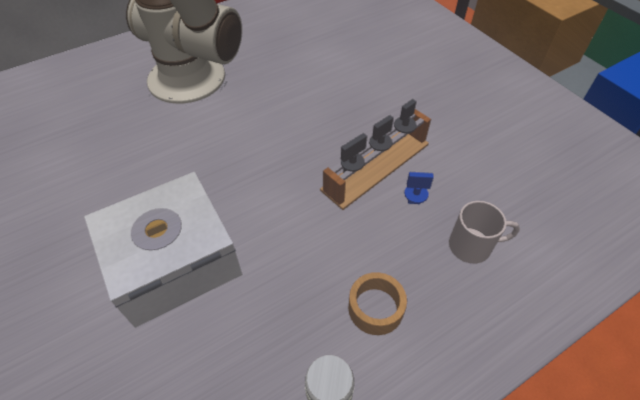

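View pics/top0.png

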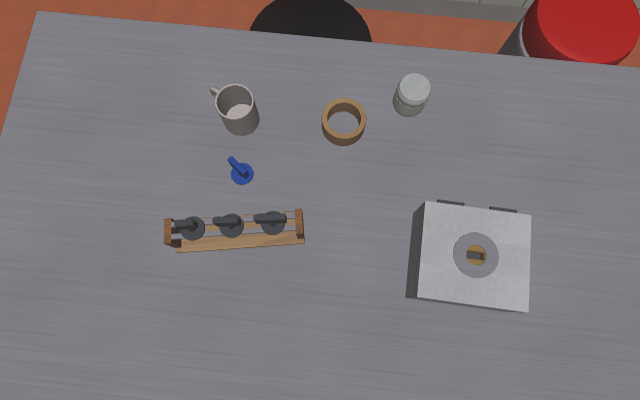

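```bash
cat > h.py <<'E'
import numpy as np,cv2
from bench import arm
np.set_printoptions(suppress=True,precision=3)
def cloud(d,K,w2c):
    v,u=np.mgrid[:d.shape[0],:d.shape[1]]
    z=d; P=np.stack([(u-K[0,2])/K[0,0]*z,-(v-K[1,2])/K[1,1]*z,-z,np.ones_like(z)],-1)
    return (P@np.linalg.inv(w2c).T)[...,:3]
def ray(u,v,K,w2c,h):
    c2w=np.linalg.inv(w2c);d=c2w[:3,:3]@np.array([(u-K[0,2])/K[0,0],-(v-K[1,2])/K[1,1],-1]);o=c2w[:3,3]
    return o+d*(h-o[2])/d[2]
E
python3 - <<'E'
from h import *
for n,(r,c,s) in dict(top=((190,260),(150,320),4),scene=((85,210),(310,450),5)).items():
    f=np.load(n+"0.npz");cv2.imwrite(f"pics/{n}_rack.png",cv2.resize(f['im'][r[0]:r[1],c[0]:c[1]],None,fx=s,fy=s,interpolation=cv2.INTER_CUBIC))
    p=arm.camera_params(n);P=cloud(f['d'],p['K'],p['world_to_cam'])
    np.save(n+"_P.npy",P)
    # dark & plates z 100..145
    g=f['im'].max(2)<75
    m=g&(P[...,2]>108)&(P[...,2]<150);m2=np.zeros_like(m);m2[r[0]:r[1],c[0]:c[1]]=m[r[0]:r[1],c[0]:c[1]]
    k,l,st,ce=cv2.connectedComponentsWithStats(m2.astype(np.uint8))
    for i in range(1,k):
        if st[i,4]<8: continue
        Q=P[l==i];rc=cv2.minAreaRect(Q[:,:2].astype(np.float32))
        print(n,ce[i],st[i,4],"rect",rc,"z",np.percentile(Q[:,2],[5,50,95]))
f=np.load("top0.npz");P=np.load("top_P.npy");print("lid z",np.median(P[280:300,430:470,2]),P[258,450],P[240,476],P[255,477])
cv2.imwrite("pics/top_lock.png",cv2.resize(f['im'][195:315,410:540],None,fx=5,fy=5,interpolation=cv2.INTER_CUBIC))
E
```

```text
top [270.694 220.5  ] 98 rect ((524.46142578125, 157.6268768310547), (8.528687477111816, 56.60163879394531), 16.53213882446289) z [110.378 123.794 133.62 ]
top [229.108 222.059] 102 rect ((516.1818237304688, 237.6898956298828), (12.604971885681152, 44.206085205078125), 7.79035758972168) z [110.585 125.728 135.292]
top [188.233 225.163] 86 rect ((502.4031066894531, 311.46490478515625), (11.045516967773438, 33.087181091308594), 11.65443229675293) z [110.706 123.028 134.124]
scene [407.362 110.606] 127 rect ((507.6204528808594, 308.8890686035156), (31.109277725219727, 10.75259780883789), 81.5146484375) z [110.256 122.824 134.098]
scene [382.257 128.059] 187 rect ((520.538818359375, 236.21263122558594), (44.817081451416016, 10.632877349853516), 86.66561126708984) z [109.533 122.399 134.253]
scene [353.037 148.382] 241 rect ((534.0431518554688, 156.89486694335938), (54.661991119384766, 11.151179313659668), 88.07151794433594) z [110.173 122.371 133.513]
lid z 110.0942391042696 [ 491.808 -177.459  110.229] [ 529.579 -223.053  113.576] [ 505.907 -234.572   88.031]
```

```bash
cd pics; python3 -c "
import cv2,numpy as np
a=cv2.imread('top_rack.png');b=cv2.imread('scene_rack.png');c=cv2.imread('top_lock.png')
print(a.shape,b.shape,c.shape)"
```

```text
(280, 680, 3) (625, 700, 3) (600, 650, 3)
```

View pics/top_rack.png

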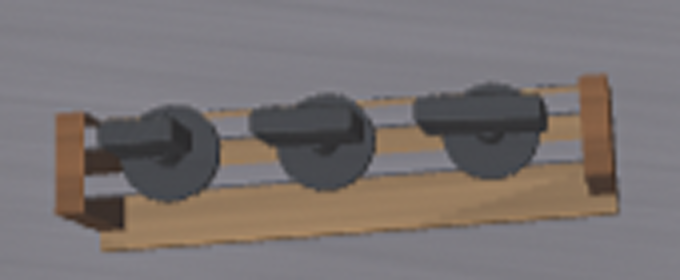

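View pics/scene_rack.png

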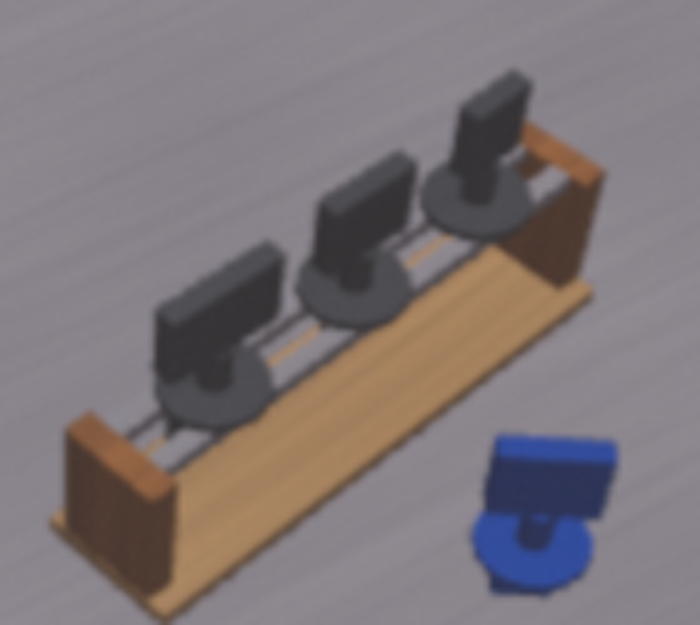

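View pics/top_lock.png

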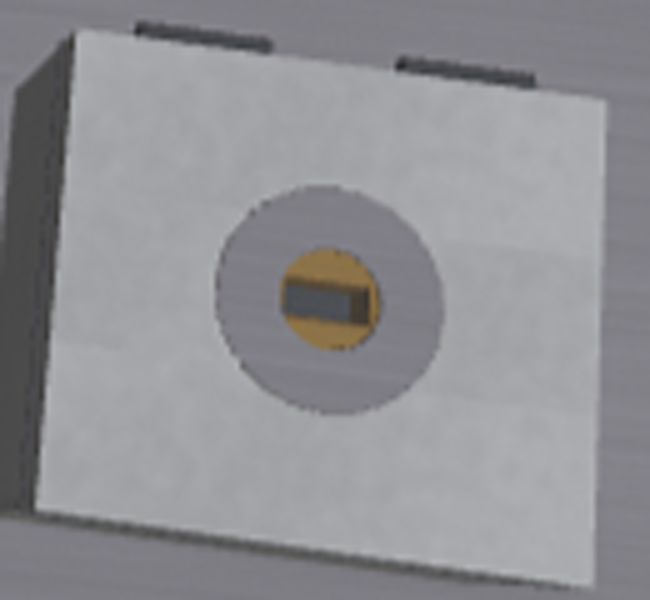

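Run:
```python
from h import *
for n,(r,c) in dict(top=((200,315),(410,540)),scene=((175,300),(80,240))).items():
    f=np.load(n+"0.npz");im=f['im'];p=arm.camera_params(n);P=np.load(n+"_P.npy")
    sub=np.zeros(im.shape[:2],bool);sub[r[0]:r[1],c[0]:c[1]]=1
    hsv=cv2.cvtColor(im,cv2.COLOR_BGR2HSV)
    brass=sub&(hsv[...,1]>90)
    ys,xs=np.nonzero(brass);print(n,"brass",len(xs),xs.mean(),ys.mean())
    cx,cy=int(xs.mean()),int(ys.mean())
    # collar: depth-based z 112..117 
    gray=cv2.cvtColor(im,cv2.COLOR_BGR2GRAY)
    m=(sub&(gray<160)&(P[...,2]>111.9)&(P[...,2]<117)).astype(np.uint8)
    k,l,st,ce=cv2.connectedComponentsWithStats(m);i=1+np.argmax(st[1:,4])
    cs,_=cv2.findContours((l==i).astype(np.uint8),cv2.RETR_EXTERNAL,cv2.CHAIN_APPROX_NONE)
    ct=max(cs,key=cv2.contourArea)[:,0].astype(float)
    W=np.array([ray(u,v,p['K'],p['world_to_cam'],114) for u,v in ct])[:,:2]
    A=np.c_[2*W,np.ones(len(W))];s=np.linalg.lstsq(A,(W**2).sum(1),rcond=None)[0];R=np.sqrt(s[2]+s[0]**2+s[1]**2)
    print("collar",s[:2],"R",R,np.abs(np.hypot(*(W-s[:2]).T)-R).max())
    b=cv2.findContours(brass.astype(np.uint8),cv2.RETR_EXTERNAL,cv2.CHAIN_APPROX_NONE)[0];b=max(b,key=cv2.contourArea)[:,0]
    W=np.array([ray(u,v,p['K'],p['world_to_cam'],111) for u,v in b])[:,:2];print("brass rect",cv2.minEnclosingCircle(W.astype(np.float32)))
    lid=(sub&(gray>140)&(abs(P[...,2]-110)<2.5)).astype(np.uint8)
    b=max(cv2.findContours(lid,cv2.RETR_EXTERNAL,cv2.CHAIN_APPROX_NONE)[0],key=cv2.contourArea)[:,0]
    W=np.array([ray(u,v,p['K'],p['world_to_cam'],110) for u,v in b])[:,:2];print("lid",cv2.minAreaRect(W.astype(np.float32)))
```

```text
top brass 187 476.03208556149735 254.0855614973262
collar [ 503.045 -222.363] R 40.815325780282414 2.1281197161702607
brass rect ((503.1504821777344, -223.75466918945312), 18.016456604003906)
lid ((503.14385986328125, -223.09710693359375), (199.38136291503906, 180.09359741210938), 88.05421447753906)
scene brass 182 155.5879120879121 227.46703296703296
collar [ 502.676 -223.775] R 40.95113114601997 1.454518166595598
brass rect ((500.2532043457031, -224.28575134277344), 17.397621154785156)
lid ((501.6225891113281, -223.66958618164062), (200.1960906982422, 180.68675231933594), 88.08297729492188)
```

>>> {"api": "drive_tool", "payload": {
  "steps": [
    [0, 0, 0, -8.5, 0.085],
    [0, 0, 0, -8.5, 0.085],
    [0, 0, 0, -8.5, 0.085],
    [0, 0, 0, -8.5, 0.085],
    [0, 0, 0, -8.5, 0.085],
    [0, 0, 0, -8.5, 0.085],
    [0, 0, 0, -8.5, 0.085],
    [0, 0, 0, -8.5, 0.085]
  ]
}}

```text
clock: 0.9
position: [213.5, -587.0, 230.6]
ee_rot: [-0.697, 0.717, 0.001, 0.0]
contact_force: [-0.5, 0.1, 0.8]
gripper_width: 85.1
```

>>> {"api": "drive_tool", "payload": {
  "steps": [
    [-0.0374, -0.0277, 0, 0, 0.085],
    [-0.0374, -0.0277, 0, 0, 0.085],
    [-0.0374, -0.0277, 0, 0, 0.085],
    [-0.0374, -0.0277, 0, 0, 0.085],
    [-0.0374, -0.0277, 0, 0, 0.085],
    [-0.0374, -0.0277, 0, 0, 0.085],
    [-0.0374, -0.0277, 0, 0, 0.085],
    [-0.0374, -0.0277, 0, 0, 0.085],
    [-0.0374, -0.0277, 0, 0, 0.085],
    [-0.0374, -0.0277, 0, 0, 0.085],
    [0, 0, 0, 0, 0.085],
    [0, 0, 0, 0, 0.085],
    [0, 0, 0, 0, 0.085]
  ]
}}

```text
clock: 2.2
position: [502.9, -223.7, 231.0]
ee_rot: [-0.694, 0.72, 0.0, -0.0]
contact_force: [-0.5, -0.5, 0.7]
gripper_width: 84.7
```

```bash
cat >> h.py <<'E'
from scipy.spatial.transform import Rotation as Rn
def wrist(name):
    s=arm.read_state();im,d=arm.get_image("wrist");p=arm.camera_params("wrist")
    T=np.eye(4);T[:3,:3]=Rn.from_quat(s['ee_rot']).as_matrix();T[:3,3]=s['position']
    w2c=np.linalg.inv(T@p['mount']);P=cloud(d,p['K'],w2c)
    cv2.imwrite(f"pics/{name}.png",im);np.savez(name+".npz",im=im,d=d,P=P,w2c=w2c,K=p['K'])
    return s,im,d,P,p['K'],w2c
def show(s):
    R=Rn.from_quat(s['ee_rot']).as_matrix()
    print("t",s['clock'],"pos",s['position'],"azx",np.degrees(np.arctan2(R[1,0],R[0,0])),"z",R[:,2],"F",s['contact_force'],"w",s['gripper_width'],"q",s['joints'])
E
python3 - <<'E'
from h import *
s,*_=wrist("w1");show(s)
E
```

```text
t 2.2 pos [ 502.921 -223.68   230.957] azx -92.0506394003041 z [-0.001  0.    -1.   ] F [-0.495 -0.481  0.663] w 84.71124814027208 q [-0.124  0.259 -0.177 -0.    -1.136  0.088]
```

View pics/w1.png

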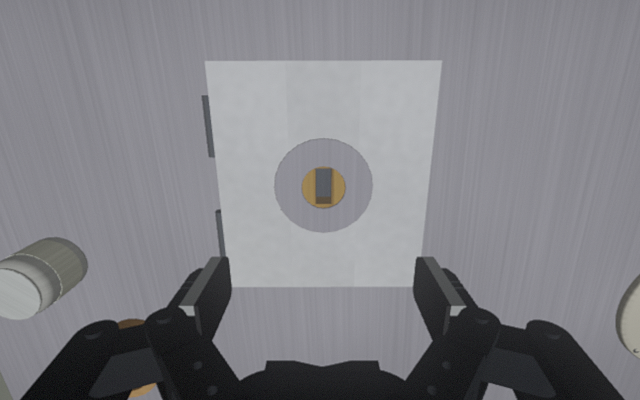

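Run:
```python
from h import *
f=np.load("w1.npz");im=f['im'];P=f['P'];K=f['K'];w2c=f['w2c']
hsv=cv2.cvtColor(im,cv2.COLOR_BGR2HSV);gray=cv2.cvtColor(im,cv2.COLOR_BGR2GRAY)
sub=np.zeros(gray.shape,bool);sub[120:250,260:390]=1
m=(sub&(gray<158)).astype(np.uint8)
ct=max(cv2.findContours(m,cv2.RETR_EXTERNAL,cv2.CHAIN_APPROX_NONE)[0],key=cv2.contourArea)[:,0].astype(float)
def circ(W):
    A=np.c_[2*W,np.ones(len(W))];s=np.linalg.lstsq(A,(W**2).sum(1),rcond=None)[0];R=np.sqrt(s[2]+s[0]**2+s[1]**2)
    return s[:2],R,np.abs(np.hypot(*(W-s[:2]).T)-R).max()
W=np.array([ray(u,v,K,w2c,114) for u,v in ct])[:,:2];print("collar",circ(W))
b=sub&(hsv[...,1]>90)
ct=max(cv2.findContours(b.astype(np.uint8),cv2.RETR_EXTERNAL,cv2.CHAIN_APPROX_NONE)[0],key=cv2.contourArea)[:,0].astype(float)
W=np.array([ray(u,v,K,w2c,111) for u,v in ct])[:,:2];print("brass",circ(W))
# slot: deep
for nm,mm in (("dark unsat",sub&(hsv[...,1]<70)&(gray<110)),("depth",sub&(P[...,2]<95))):
    ct=max(cv2.findContours(mm.astype(np.uint8),cv2.RETR_EXTERNAL,cv2.CHAIN_APPROX_NONE)[0],key=cv2.contourArea)[:,0]
    W=np.array([ray(u,v,K,w2c,111) for u,v in ct])[:,:2];print(nm,cv2.minAreaRect(W.astype(np.float32)))
print("lid z",np.median(P[80:120,240:400,2]), P[150,323])
lid=((gray>158)&(abs(P[...,2]-110)<4)).astype(np.uint8)
ct=max(cv2.findContours(lid,cv2.RETR_EXTERNAL,cv2.CHAIN_APPROX_NONE)[0],key=cv2.contourArea)[:,0]
W=np.array([ray(u,v,K,w2c,110) for u,v in ct])[:,:2];print("lid",cv2.minAreaRect(W.astype(np.float32)))
cv2.imwrite("pics/w1c.png",cv2.resize(im[130:240,265:385],None,fx=5,fy=5))
```

```text
collar (array([ 501.541, -225.806]), np.float64(41.321620486347285), np.float64(0.8822524516243959))
brass (array([ 501.427, -224.264]), np.float64(15.472484150599376), np.float64(7.9244501910444605))
dark unsat ((501.0565185546875, -228.72914123535156), (25.807207107543945, 12.709630012512207), 87.6713638305664)
depth ((501.87823486328125, -228.2978515625), (26.65757179260254, 12.981593132019043), 87.98736572265625)
lid z 110.48798986896776 [ 500.493 -257.237  113.202]
lid ((501.76507568359375, -225.43325805664062), (200.2323760986328, 180.14894104003906), 88.09745788574219)
```

View pics/w1c.png

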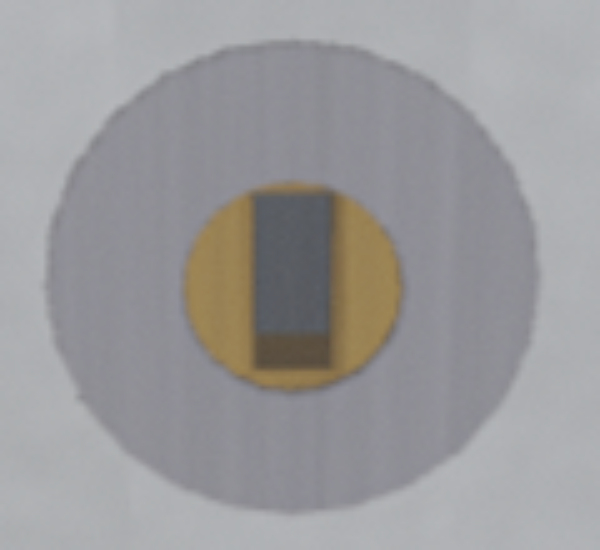

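>>> {"api": "drive_tool", "payload": {
  "steps": [
    [0, 0, 0, -5.5, 0.085],
    [0, 0, 0, -5.5, 0.085],
    [-0.0453, -0.0087, 0, 0, 0.085],
    [-0.0453, -0.0087, 0, 0, 0.085],
    [-0.0453, -0.0087, 0, 0, 0.085],
    [-0.0453, -0.0087, 0, 0, 0.085],
    [-0.0453, -0.0087, 0, 0, 0.085],
    [-0.0453, -0.0087, 0, 0, 0.085],
    [-0.0453, -0.0087, 0, 0, 0.085],
    [-0.0453, -0.0087, 0, 0, 0.085],
    [-0.0453, -0.0087, 0, 0, 0.085],
    [-0.0453, -0.0087, 0, 0, 0.085],
    [0, 0, 0, 0, 0.085],
    [0, 0, 0, 0, 0.085],
    [0, 0, 0, 0, 0.085]
  ]
}}

```text
clock: 3.75
position: [518.8, 236.1, 231.3]
ee_rot: [0.76, -0.65, -0.0, 0.0]
contact_force: [-0.1, -0.8, 0.3]
gripper_width: 84.9
```

Run:
```python
from h import *
s,im,*_=wrist("w2");show(s)
cv2.imwrite("pics/w2c.png",cv2.resize(im[60:320,200:440],None,fx=2.3,fy=2.3,interpolation=cv2.INTER_CUBIC))
```

```text
t 3.75 pos [518.83  236.06  231.289] azx -81.12898571702073 z [-0. -0. -1.] F [-0.055 -0.772  0.256] w 84.86555879067112 q [ 0.711  0.292 -0.13   0.    -1.15  -0.556]
```

View pics/w2.png

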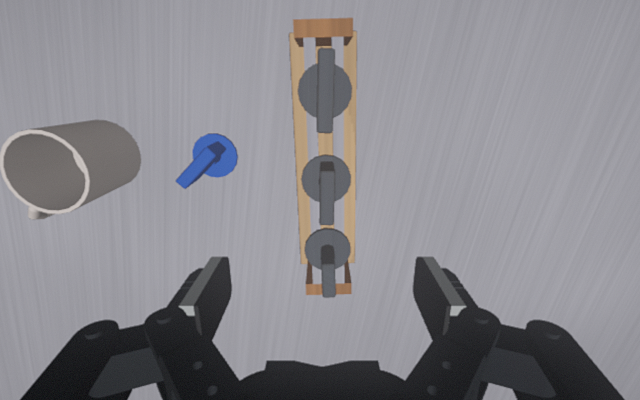

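View pics/w2c.png

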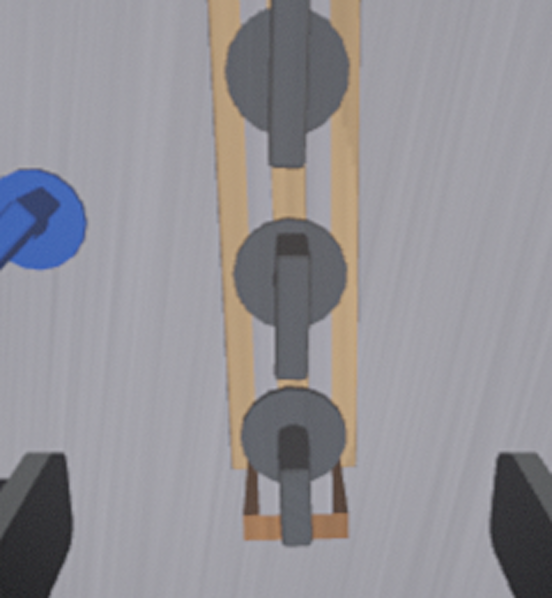

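Run:
```python
from h import *
f=np.load("w2.npz");im=f['im'];P=f['P'];K=f['K'];w2c=f['w2c']
g=im.max(2)<130
sub=np.zeros(g.shape,bool);sub[35:305,290:360]=1
dark=sub&g&(im.max(2).astype(int)-im.min(2)<25)
top=dark&(P[...,2]>129)&(P[...,2]<141)
k,l,st,ce=cv2.connectedComponentsWithStats(top.astype(np.uint8))
for i in range(1,k):
    if st[i,4]<50: continue
    ct=cv2.findContours((l==i).astype(np.uint8),cv2.RETR_EXTERNAL,cv2.CHAIN_APPROX_NONE)[0][0][:,0]
    W=np.array([ray(u,v,K,w2c,135) for u,v in ct])[:,:2];print(ce[i],st[i],cv2.minAreaRect(W.astype(np.float32)),np.median(P[l==i][:,2]))
dz=P[...,2];disc=dark&(dz>72)&(dz<92)
k,l,st,ce=cv2.connectedComponentsWithStats(disc.astype(np.uint8))
for i in range(1,k):
    if st[i,4]<100: continue
    h=np.median(P[l==i][:,2])
    ct=cv2.findContours((l==i).astype(np.uint8),cv2.RETR_EXTERNAL,cv2.CHAIN_APPROX_NONE)[0][0]
    W=np.array([ray(u,v,K,w2c,h) for u,v in ct[:,0]])[:,:2];print("disc",ce[i],st[i,4],h,cv2.minEnclosingCircle(W.astype(np.float32)))
```

```text
[324.877  89.465] [ 316   48   19   85 1395] ((528.781982421875, 157.31105041503906), (11.904327392578125, 56.8408203125), 7.679868221282959) 135.3389413685687
[326.325 195.749] [319 169  16  56 833] ((514.9136352539062, 235.31735229492188), (11.698287963867188, 45.78465270996094), 8.763236999511719) 135.28023683370282
[327.958 277.88 ] [321 260  15  37 476] ((501.79736328125, 307.938232421875), (11.402514457702637, 36.0767822265625), 10.88081169128418) 135.1934677664761
disc [340.484  90.559] 706 79.46475728966607 ((520.79541015625, 155.56539916992188), 22.803531646728516)
disc [308.567  90.055] 730 79.48751639324536 ((537.1396484375, 158.48956298828125), 21.62548065185547)
disc [325.415 176.766] 1208 79.41113228649749 ((514.43017578125, 236.2432403564453), 24.301549911499023)
disc [327.014 246.204] 1171 79.35095260118555 ((501.61456298828125, 309.4397888183594), 24.227739334106445)
```

>>> {"api": "drive_tool", "payload": {
  "steps": [
    [0, 0.0039, 0.033, 0, 0.06],
    [0, 0, 0.033, 0, 0.06],
    [0, 0, 0.033, 0, 0.05],
    [0, 0, 0.02, 0, 0.04],
    [0, 0, 0.014, 0, 0.04],
    [0, 0, 0, 0, 0.04],
    [0, 0, 0, 0, 0.04],
    [0, 0, 0, 0, 0.0],
    [0, 0, 0, 0, 0.0],
    [0, 0, 0, 0, 0.0],
    [0, 0, 0, 0, 0.0],
    [0, 0, 0, 0, 0.0],
    [0, 0, 0, 0, 0.0],
    [0, 0, 0, 0, 0.0],
    [0, 0, 0, 0, 0.0]
  ]
}}

```text
clock: 5.3
position: [515.7, 237.4, 99.6]
ee_rot: [0.76, -0.649, 0.001, -0.001]
contact_force: [-0.8, -1.3, 5.9]
gripper_width: 11.0
```

Run:
```python
from h import *
s,im,*_=wrist("w3");show(s)
```

```text
t 5.3 pos [515.653 237.398  99.582] azx -80.98511431476292 z [ 0.002  0.001 -1.   ] F [-0.759 -1.259  5.885] w 10.961133887840266 q [ 0.717  0.417 -0.31   0.001 -0.843 -0.561]
```

View pics/w3.png

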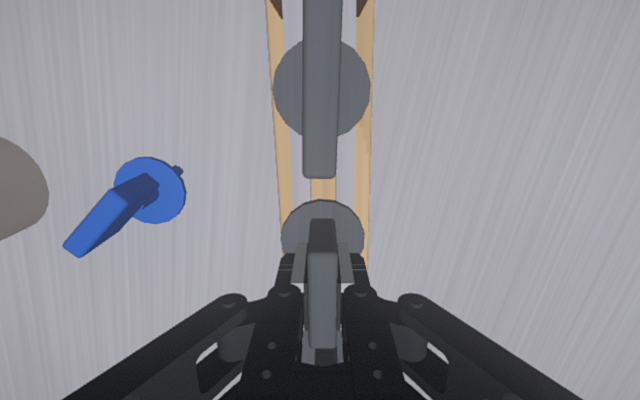

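>>> {"api": "drive_tool", "payload": {
  "steps": [
    [0, 0, -0.005, 0, 0],
    [0, 0, -0.01, 0, 0],
    [0, 0, -0.02, 0, 0],
    [0, 0, -0.03, 0, 0],
    [0, 0, -0.03, 0, 0],
    [0, 0, -0.03, 0, 0],
    [0, 0, -0.01, 0, 0],
    [0, 0, 0, 0, 0],
    [0, 0, 0, 0, 0]
  ]
}}

```text
clock: 6.25
position: [513.9, 236.7, 231.7]
ee_rot: [0.76, -0.65, -0.001, 0.001]
contact_force: [-0.2, 0.4, -2.1]
gripper_width: 11.3
```

Run:
```python
from h import *
s,im,*_=wrist("w4");show(s)
im2,d=arm.get_image("scene")
a=cv2.resize(im[150:400,200:440],None,fx=2,fy=2);b=cv2.resize(im2[30:230,300:470],(425,500))
cv2.imwrite("pics/w4c.png",np.hstack([a[:,:375],b]))
cv2.imwrite("pics/w4c.png",np.hstack([cv2.resize(a,(370,385)),b[:385]]))
```

```text
t 6.25 pos [513.919 236.707 231.669] azx -81.03776930559842 z [-0.003 -0.001 -1.   ] F [-0.202  0.384 -2.091] w 11.349750732304786 q [ 0.717  0.286 -0.137 -0.001 -1.151 -0.56 ]
```

View pics/w4c.png

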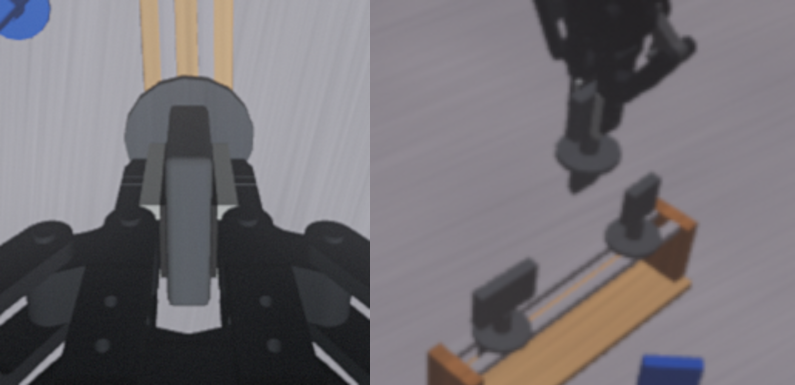

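Run:
```python
from h import *
for n in("w3","w4"):
    f=np.load(n+".npz");d=f['d'];K=f['K'];M=arm.camera_params("wrist")['mount']
    T=cloud(d,K,np.linalg.inv(M)) # tool coords
    im=f['im'];sub=np.zeros(d.shape,bool);sub[200:352,305:342]=1
    m=sub&(abs(T[...,2]+37)<5)&(abs(T[...,1])<9)
    ct=max(cv2.findContours(m.astype(np.uint8),cv2.RETR_EXTERNAL,cv2.CHAIN_APPROX_NONE)[0],key=cv2.contourArea)[:,0]
    h=np.median(T[m][:,2]);W=np.array([ray(u,v,K,np.linalg.inv(M),h) for u,v in ct])[:,:2]
    print(n,"plate top tool z",h,cv2.boundingRect(ct),cv2.minAreaRect(W.astype(np.float32)),W.min(0),W.max(0))
    # disc
    m=(abs(T[...,2]-18.5)<6)&(np.hypot(T[...,0],T[...,1])<30);print(np.median(T[m][:,2]),m.sum())
    W=T[m][:,:2];print("disc max x",W[:,0].max(),"y",W[:,1].min(),W[:,1].max())
```

```text
w3 plate top tool z -35.82510036438621 (305, 247, 37, 102) ((2.379474639892578, 0.7478833198547363), (47.26681137084961, 14.324748992919922), 0.42494404315948486) [-21.221  -6.517] [25.988  7.919]
20.171085747170366 2682
disc max x 28.078401626164755 y -23.48737701296416 23.744333075093653
w4 plate top tool z -35.76650666432133 (305, 248, 37, 101) ((2.1250438690185547, 0.7465534210205078), (46.856937408447266, 14.33257007598877), 0.42494332790374756) [-21.277  -6.521] [25.54   7.923]
20.204712683811735 2628
disc max x 24.86503331908525 y -23.2057618226335 23.670830724122087
```

>>> {"api": "drive_tool", "payload": {
  "steps": [
    [0, 0, 0, 5.5, 0],
    [0, 0, 0, 5.5, 0],
    [0.03, 0, 0, 0, 0],
    [0.046, -0.0004, 0, 0, 0],
    [0.046, -0.0004, 0, 0, 0],
    [0.046, -0.0004, 0, 0, 0],
    [0.046, -0.0005, 0, 0, 0],
    [0.046, -0.0005, 0, 0, 0],
    [0.046, -0.0005, 0, 0, 0],
    [0.046, -0.0005, 0, 0, 0],
    [0.046, -0.0005, 0, 0, 0],
    [0.046, -0.0005, 0, 0, 0],
    [0.016, 0, 0, 0, 0],
    [0, 0, 0.02, 0, 0],
    [0, 0, 0.026, 0, 0],
    [0, 0, 0, 0, 0],
    [0, 0, 0, 0, 0],
    [0, 0, 0, 0, 0]
  ]
}}

```text
clock: 8.15
position: [503.8, -222.8, 188.3]
ee_rot: [-0.695, 0.719, -0.001, 0.0]
contact_force: [0.4, 0.6, -0.8]
gripper_width: 11.1
```

Run:
```python
from h import *
s,im,*_=wrist("w5");show(s)
i1,d1=arm.get_image("scene");i2,d2=arm.get_image("top")
np.savez("s5.npz",im=i1,d=d1);np.savez("t5.npz",im=i2,d=d2)
cv2.imwrite("pics/c5.png",np.hstack([cv2.resize(im[130:330,230:410],(360,400)),cv2.resize(i1[150:300,90:240],(400,400))]))
```

```text
t 8.15 pos [ 503.782 -222.828  188.287] azx -91.9692429610937 z [ 0.002 -0.001 -1.   ] F [ 0.41   0.574 -0.758] w 11.139759010782573 q [-0.122  0.294 -0.241  0.001 -1.033  0.087]
```

View pics/c5.png

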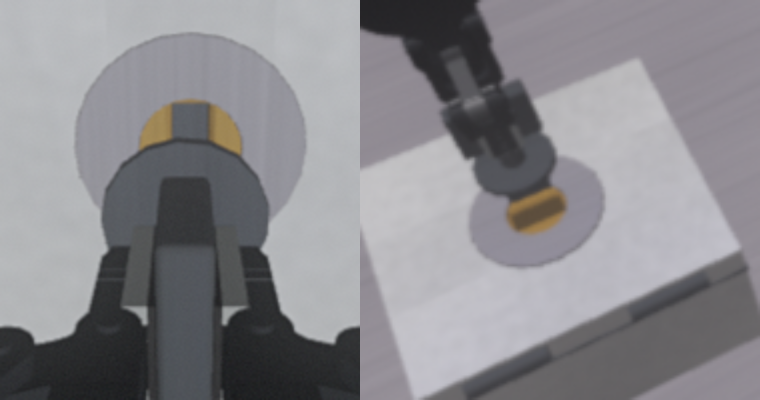

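Run:
```python
from h import *
f=np.load("w5.npz");im=f['im'];d=f['d'];K=f['K'];M=arm.camera_params("wrist")['mount'];Mi=np.linalg.inv(M)
T=cloud(d,K,Mi);gray=cv2.cvtColor(im,cv2.COLOR_BGR2GRAY)
def circ(W):
    A=np.c_[2*W,np.ones(len(W))];s=np.linalg.lstsq(A,(W**2).sum(1),rcond=None)[0];R=np.sqrt(s[2]+s[0]**2+s[1]**2)
    return s[:2],R,np.abs(np.hypot(*(W-s[:2]).T)-R).max()
m=(abs(T[...,2]-20.2)<4)&(np.hypot(T[...,0],T[...,1])<30)
m=cv2.morphologyEx(m.astype(np.uint8),cv2.MORPH_OPEN,np.ones((3,3)))
ct=max(cv2.findContours(m,cv2.RETR_EXTERNAL,cv2.CHAIN_APPROX_NONE)[0],key=cv2.contourArea)[:,0]
for cut in(225,240):
    e=ct[ct[:,1]<cut];W=np.array([ray(u,v,K,Mi,20.2) for u,v in e])[:,:2]
    W=W[W[:,0]>3];print("disc",circ(W),len(W))
sub=np.zeros(d.shape,bool);sub[135:250,255:395]=1
m=sub&(gray<152)&(T[...,2]>60)
m=m.astype(np.uint8)
ct=max(cv2.findContours(m,cv2.RETR_EXTERNAL,cv2.CHAIN_APPROX_NONE)[0],key=cv2.contourArea)[:,0]
h=np.median(T[155:175,310:335,2]);print("collar tool z",h, "expect",188.3-114)
W=np.array([ray(u,v,K,Mi,74.3) for u,v in ct])[:,:2]
c,R,e=circ(W[W[:,0]>20]);print("collar",c,R,e)
for it in range(3):
    r=np.hypot(*(W-c).T);k=(abs(r-42)<2.5);c,R,e=circ(W[k]);print(c,R,e,k.sum())
hsv=cv2.cvtColor(im,cv2.COLOR_BGR2HSV)
# slot edges cols
for row in(183,190,196):
    r=[(c,tuple(im[row,c])) for c in range(296,356)]
    b=[c for c,_ in r if hsv[row,c,1]>90];print(row,b)
```

```text
disc (array([12.585,  0.093]), np.float64(14.04679150628605), np.float64(11.738084701119677)) 126
disc (array([9.199, 0.141]), np.float64(16.21417277443557), np.float64(10.525899996821932)) 174
collar tool z 73.74735373268256 expect 74.30000000000001
collar [3.334 2.2  ] 40.85903341131607 0.5642555859750544
[3.265 2.291] 40.903121193250996 1.3100536206614706 246
[3.265 2.291] 40.903121193250996 1.3100536206614706 246
[3.265 2.291] 40.903121193250996 1.3100536206614706 246
183 [313, 314, 315, 335, 336, 337]
190 [305, 306, 307, 308, 309, 310, 311, 312, 313, 314, 315, 335, 336, 337, 338, 339, 340, 341, 342, 343, 344, 345]
196 [301, 302, 303, 304, 305, 306, 307, 308, 309, 310, 311, 312, 313, 314, 315, 335, 336, 337, 338, 339, 340, 341, 342, 343, 344, 345, 346, 347, 348]
```

>>> {"api": "drive_tool", "payload": {
  "steps": [
    [0.0007, 0.0019, 0.005, 0, 0],
    [0, 0, 0.005, 0, 0],
    [0, 0, 0.005, 0, 0],
    [0, 0, 0.004, 0, 0],
    [0, 0, 0.003, 0, 0],
    [0, 0, 0.002, 0, 0],
    [0, 0, 0.002, 0, 0],
    [0, 0, 0.002, 0, 0],
    [0, 0, 0.001, 0, 0],
    [0, 0, 0.001, 0, 0],
    [0, 0, 0, 0, 0]
  ]
}}

```text
clock: 9.4
position: [501.0, -223.4, 157.2]
ee_rot: [-0.695, 0.719, 0.0, -0.0]
contact_force: [-0.6, 0.9, -1.7]
gripper_width: 11.3
```

Run:
```python
from h import *
s,im,*_=wrist("w6");show(s);print(s['wrist_torque'])
i1,d1=arm.get_image("scene")
cv2.imwrite("pics/c6.png",np.hstack([cv2.resize(im[130:330,230:410],(360,400)),cv2.resize(i1[180:280,100:200],(400,400))]))
```

```text
t 9.4 pos [ 500.991 -223.375  157.222] azx -92.01369386306845 z [-0.  0. -1.] F [-0.594  0.89  -1.668] w 11.28341564685707 q [-0.124  0.322 -0.287 -0.    -0.961  0.089]
[0.008 0.027 0.008]
```

View pics/c6.png

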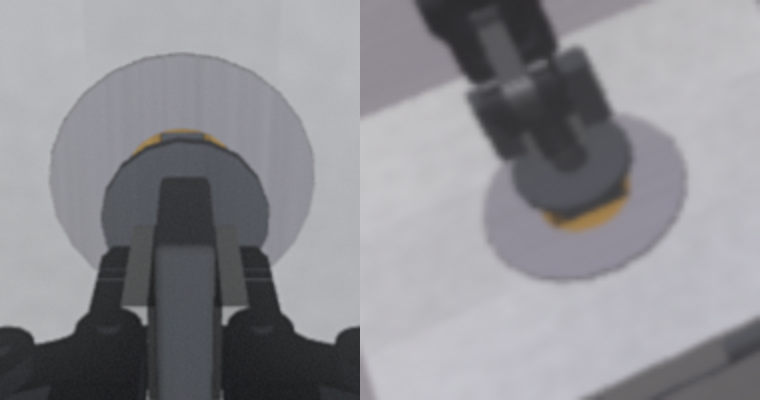

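>>> {"api": "drive_tool", "payload": {
  "steps": [
    [0, 0, 0.004, 0, 0],
    [0, 0, 0.004, 0, 0],
    [0, 0, 0.003, 0, 0],
    [0, 0, 0.002, 0, 0],
    [0, 0, 0.002, 0, 0],
    [0, 0, 0.001, 0, 0],
    [0, 0, 0, 0, 0],
    [0, 0, 0, 0, 0]
  ]
}}

```text
clock: 10.3
position: [501.1, -223.4, 141.4]
ee_rot: [-0.695, 0.719, -0.0, 0.0]
contact_force: [-0.0, -0.1, -1.2]
gripper_width: 11.0
```

>>> {"api": "drive_tool", "payload": {
  "steps": [
    [0, 0, 0.001, 0, 0],
    [0, 0, 0.001, 0, 0],
    [0, 0, 0.0005, 0, 0],
    [0, 0, 0, 0, 0],
    [0, 0, 0, 0, 0]
  ]
}}

```text
clock: 10.8
position: [501.1, -223.5, 139.6]
ee_rot: [-0.695, 0.719, -0.0, 0.0]
contact_force: [-2.8, 1.0, 4.9]
gripper_width: 11.4
```

Run:
```python
from h import *
s,im,*_=wrist("w7");show(s);print(s['wrist_torque'])
i1,d1=arm.get_image("scene")
cv2.imwrite("pics/c7.png",np.hstack([cv2.resize(im[130:330,230:410],(360,400)),cv2.resize(i1[180:280,100:200],(400,400))]))
```

```text
t 10.8 pos [ 501.139 -223.477  139.601] azx -92.00294604246491 z [ 0.001 -0.    -1.   ] F [-2.812  1.031  4.885] w 11.353549262885599 q [-0.124  0.341 -0.31   0.    -0.919  0.089]
[0.472 0.673 0.043]
```

View pics/c7.png

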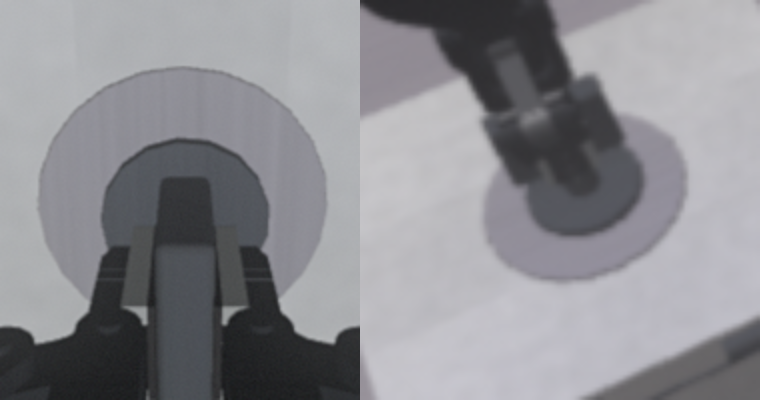

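>>> {"api": "drive_tool", "payload": {
  "steps": [
    [0, -0.00014, 0, 4, 0],
    [0, -0.00014, 0, 4, 0],
    [0, -0.00014, 0, 4, 0],
    [0, -0.00014, 0, 4, 0],
    [0, -0.00014, 0, 4, 0],
    [0, -0.00014, 0, 4, 0],
    [0, -0.00014, 0, 4, 0],
    [0, -0.00014, 0, 4, 0],
    [0, 0, 0, 0, 0]
  ]
}}

```text
clock: 11.8
position: [502.3, -223.6, 139.6]
ee_rot: [-0.469, 0.883, -0.0, 0.0]
contact_force: [-2.2, 2.0, 5.9]
gripper_width: 11.2
```

Run:
```python
from h import *
s=arm.read_state();show(s);print(s['wrist_torque'])
```

```text
t 11.8 pos [ 502.344 -223.594  139.598] azx -124.05289563449809 z [ 0.001 -0.    -1.   ] F [-2.243  2.01   5.872] w 11.200676093026887 q [-0.124  0.343 -0.307  0.    -0.92  -0.471]
[0.625 0.538 0.033]
```

>>> {"api": "drive_tool", "payload": {
  "steps": [
    [0, -0.00014, 0, 4, 0],
    [0, -0.00014, 0, 4, 0],
    [0, -0.00014, 0, 4, 0],
    [0, -0.00014, 0, 4, 0],
    [0, -0.00014, 0, 4, 0],
    [0, -0.00014, 0, 4, 0],
    [0, -0.00014, 0, 4, 0],
    [0, -0.00014, 0, 4, 0],
    [0, -0.00014, 0, 4, 0],
    [0, 0, 0, 2, 0],
    [0, 0, 0, 0, 0]
  ]
}}

```text
clock: 12.9
position: [503.0, -224.1, 139.6]
ee_rot: [-0.156, 0.988, 0.0, 0.0]
contact_force: [-2.5, 3.4, 5.9]
gripper_width: 11.4
```

Run:
```python
from h import *
s,im,*_=wrist("w8");show(s);print(s['wrist_torque'])
i1,d1=arm.get_image("scene")
cv2.imwrite("pics/c8.png",np.hstack([cv2.resize(im[130:330,230:410],(360,400)),cv2.resize(i1[180:280,100:200],(400,400))]))
```

```text
t 12.9 pos [ 503.045 -224.149  139.628] azx -162.00969610382197 z [ 0.001  0.    -1.   ] F [-2.459  3.389  5.881] w 11.357453956542969 q [-0.125  0.345 -0.304 -0.    -0.921 -1.132]
[1.032 0.671 0.06 ]
```

View pics/c8.png

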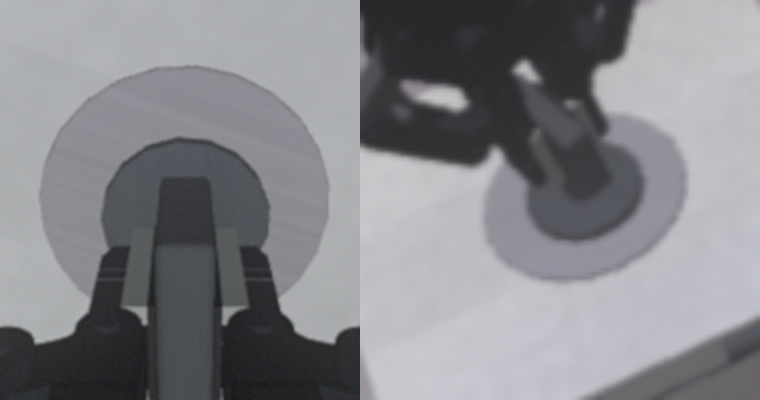

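>>> {"api": "drive_tool", "payload": {
  "steps": [
    [0, 0, 0, 2, 0],
    [0, 0, 0, 2, 0],
    [0, 0, 0, 2, 0],
    [0, 0, 0, 0, 0]
  ]
}}

```text
clock: 13.4
position: [503.1, -224.1, 139.6]
ee_rot: [-0.106, 0.994, -0.0, 0.0]
contact_force: [-2.3, 4.3, 5.9]
gripper_width: 11.3
```

Run:
```python
from h import *
s=arm.read_state();show(s);print(s['wrist_torque'])
```

```text
t 13.4 pos [ 503.093 -224.117  139.622] azx -167.79480507250466 z [ 0. -0. -1.] F [-2.296  4.291  5.906] w 11.306056309745468 q [-0.125  0.345 -0.304  0.    -0.921 -1.233]
[1.223 0.621 0.874]
```

>>> {"api": "drive_tool", "payload": {
  "steps": [
    [0, 0, 0, 1, 0],
    [0, 0, 0, 0, 0],
    [0, 0, 0, -2, 0],
    [0, 0, 0, -2, 0],
    [0, 0, 0, 0, 0.045],
    [0, 0, 0, 0, 0.045],
    [0, 0, 0, 0, 0.045],
    [0, 0, 0, 0, 0.045],
    [0, 0, 0, 0, 0.045],
    [0, 0, -0.01, 0, 0.045],
    [0, 0, -0.02, 0, 0.045],
    [0, 0, -0.03, 0, 0.045],
    [0, 0, -0.03, 0, 0.045],
    [0, 0, -0.02, 0, 0.045],
    [0, 0, 0, 0, 0.045],
    [0, 0, 0, 0, 0.045]
  ]
}}

```text
clock: 15.0
position: [502.8, -224.5, 249.2]
ee_rot: [-0.13, 0.991, 0.0, 0.001]
contact_force: [-1.2, -0.6, -1.3]
gripper_width: 45.3
```

Run:
```python
from h import *
s,im,d,P,K,w2c=wrist("w9");show(s)
i1,d1=arm.get_image("scene");i2,d2=arm.get_image("top")
np.savez("s9.npz",im=i1,d=d1);np.savez("t9.npz",im=i2,d=d2)
a=cv2.resize(im[60:310,200:440],(384,400));b=cv2.resize(i1[170:290,80:240],(400,300))
b=np.vstack([b,np.zeros((100,400,3),np.uint8)])
cv2.imwrite("pics/c9.png",np.hstack([a,b]))
for H,nm in((157+18-0,"plate"),):
    top=(abs(P[...,2]-175)<5)&(im.max(2)<130);sub=np.zeros(top.shape,bool);sub[60:300,230:410]=1;top&=sub
    k,l,st,ce=cv2.connectedComponentsWithStats(top.astype(np.uint8));i=1+np.argmax(st[1:,4])
    ct=cv2.findContours((l==i).astype(np.uint8),cv2.RETR_EXTERNAL,cv2.CHAIN_APPROX_NONE)[0][0][:,0]
    W=np.array([ray(u,v,K,w2c,175) for u,v in ct])[:,:2];print(ce[i],cv2.minAreaRect(W.astype(np.float32)),np.median(P[l==i][:,2]))
disc=(abs(P[...,2]-119.5)<2)&(im.max(2)<135)&sub
print("disc z",np.median(P[disc][:,2]),disc.sum())
P1=cloud(d1,*[arm.camera_params("scene")[k] for k in("K","world_to_cam")])
g=(i1.max(2)<75)&(P1[...,2]>108)&(P1[...,2]<140);g[:85]=0;g[210:]=0;g[:,:310]=0;g[:,450:]=0
k,l,st,ce=cv2.connectedComponentsWithStats(g.astype(np.uint8))
for i in range(1,k):
    if st[i,4]>30:print(ce[i],cv2.minAreaRect(P1[l==i][:,:2].astype(np.float32)))
```

```text
t 15.0 pos [ 502.765 -224.505  249.211] azx -165.03140905012353 z [ 0.001  0.    -1.   ] F [-1.185 -0.633 -1.341] w 45.34013509711458 q [-0.126  0.245 -0.148 -0.001 -1.177 -1.184]
[322.301 203.593] ((501.494384765625, -225.35028076171875), (46.1334114074707, 11.555054664611816), 15.485753059387207) 175.2888094553018
disc z 119.43140042999383 1416
[407.341 110.81 ] ((508.0638427734375, 308.7317810058594), (30.58539581298828, 11.00455093383789), 82.58369445800781)
[353.047 148.528] ((535.1057739257812, 156.9349365234375), (54.68802261352539, 10.859500885009766), 88.78089141845703)
```

View pics/c9.png

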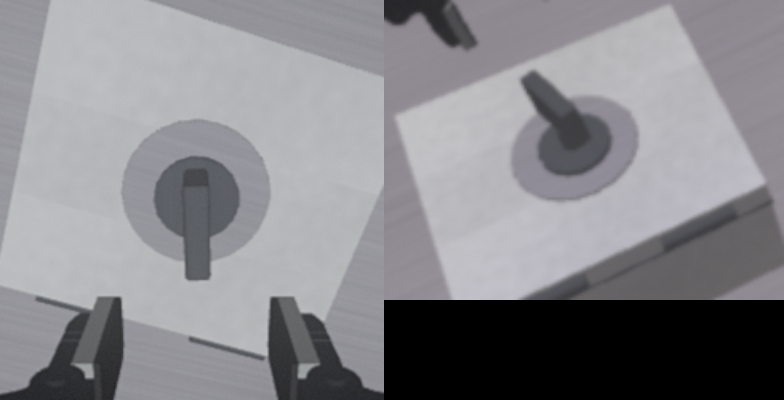

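```bash
python3 -c "
from bench import arm
print(arm.job_done())"
```

```text
the job is handed in; nothing more can be done
None
```

The 26 mm blade key (46 mm plate, the middle of the three in the rack) is fully home in the lock, turned clockwise to its stop and left standing. I handed the job in at about 15 s of the 64 s allowed; no verdict was reported.

**Turning:** The tool turned about 77° clockwise. The wrist torque rose from 0.06 to 0.87 N m at about 76°, which I took as the lock reaching its stop. I then eased back 4°, opened the gripper and lifted clear.

**Last checks:**
- **Key in the lock:** the plate centre is at (501.5, -225.4) mm, against a collar centre of (501.5, -225.8). The plate top is at 175 mm and the disc top at 119.4 mm, so the disc rests on the collar and the key stands upright.
- **Lock angle:** the plate now stands about 72.5° (1.27 rad) from the slot's starting direction. The barrel angle itself is hidden under the disc, so I inferred the stop from the key angle and the torque rise.
- **Other keys:** I did not try them. They were seen within about 1 mm of where they hung.
- **Disagreement:** the wrist camera and the two fixed cameras differed by about 1–2 mm on the lock position. That is within the calibration tolerance, and the key went in with no side contact.

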